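# Clear the mat and tip the chopping board down

### The arm

A 6-joint arm with a two-finger parallel gripper is mounted at the origin on a cart in front of the work surface, level with it; the furniture and walls round the work are solid. World frame = base frame: x ahead of the robot, y to its left, z up, the work surface at z = 0. Lengths are in m, angles in rad, forces in N, time in s.
With the tool pointing down it reaches from about 0.3 to 0.775 m from the base axis. Payload 14.6 kg.
Tool frame: the origin (TCP) lies on the centre line of the jaws, within the pads' length; the fingertips stand 19 mm ahead of it and the grasp point (between the pads) is the TCP; z points along the fingers, y is the line along which they close (so a half turn about z gives the same grasp; the last joint's range is limited). The gripper opens to 85 mm and grips with 20 to 120 N. Pads are 22 mm wide; open, the fingers measure 114 mm over their backs; the gripper's body (76 mm by 85 mm) begins 54 mm behind the grasp point. The pads swing forward as they close: fully open they stand 13 mm farther back than shut.
Start: joints at [1.176, 0.3, 1.521, -0, 1.321, -0.067], TCP at [0.177, 0.521, 0.25] pointing down, gripper open.
Joint ranges: [-3.03, 3.03], [-0.79, 2.21], [0.23, 2.52], [-1.04, 4.18], [0, 3.07], [-2.55, 2.55]. Speed limits (rad/s): [2.22, 2.22, 2.57, 3.14, 3.14, 3.14].

### API

Orientations are given as a unit quaternion [x, y, z, w].
In Python, from station import sensors, viewer, ctrl gives the robot as it stands. The module is installed in compiled form; this text tells all that it offers.
- The arm moves only by the shell command python3 -m jog 'ROWS'. ROWS is JSON, a list of rows, each a list of 3 entries, a list of its own where there are three numbers: the opening, from -1 (shut) to 1 (fully open), then the shift along the tool's x, y, z in cm, then the turn about the tool's z in degrees. A call has 1 to 12 rows; each row is the pose to reach, as a shift and turn from the pose commanded when the call began, along the tool's axes at that moment; what a row does not reach only later rows make up. A row lasts 1/8 s, in which the tool goes at most 62.5 mm and 10.7 degrees, less where a joint would pass 70% of its speed; a pose out of reach is approached as far as the arm can. A call with a gripper value outside its range is refused whole. The fingers move at their own pace and stop on an object; the grip force is fixed at half the most. Time passes only in rows, so rows that repeat a pose let the fingers close. It gives the time, the measured TCP pose, the force, the opening and the grip force at its end, in the units of the state.
- sensors.read_state(): the state, without advancing time (a new reading comes with each control period).
- viewer.read_camera(name): name is "side" or "top"; returns a dict with "img" (384x512x3 uint8, blue, green, red), "z_map" (384x512 float32, m along the optical axis (not along the pixel's ray), 0 where there is no reading), "fx", "fy", "cx", "cy" (pixels), "k1" (the pictures are not rectified: a ray, as slopes to the right and down, at radius r is drawn at 1 + k1 r^2 times it, then the intrinsics apply), "xyz" and "attitude" of the camera in the world. Camera axes: x right, y up, looking along -z (the intrinsics and any distortion apply to the point x, -y, -z); pixel columns grow to the right and rows downward; lengths in m; the calibration is good to about 2 mm. A picture is of the moment at which its call begins.
- ctrl.close_job(): hands the job in; it is judged then, once.
The state is a dict: "clock": time; "q": joint angles; "dq": joint speeds; "effort": joint torques, N m; "eef_pos": TCP position; "eef_rot": TCP orientation; "ft_force": force on the tool from outside, world axes, zero at the start; "moment": the same for the moment, N m; "grip_width": finger opening in m; "finger_force": force on a finger pad.
Only numpy, scipy, OpenCV 4.12 (cv2) and the standard library are available. Lean on these libraries where they do the work, as an engineer would, in place of code of your own. Each camera call takes 0.05 s, during which the arm holds its last target. There are 200 camera calls.

### The job

Get the chopping board ready for use: with the fingers, first push the red and white kitchen timer along the worktop until it is completely off the dark mat, still upright; then topple the standing wooden board with a push so that it drops flat onto the mat, all of it within the mat's outer edges. Only push: never lift or carry the timer or the board, and leave the glass tumbler and the vinegar bottle where they stand.

Things in the scene. Friction and masses are not known exactly. Their poses are not given: they have to be found in the camera images.
- mat: Dark rubber mat with an orange line just inside its edge, fixed, 230 (own x) x 250 (own y) x 2 mm thick. Origin: centre of its underside, on the worktop; z up. The board stands along its -x edge and has to fall toward the mat's +x. Tumbler and bottle stand off its +y edge; off its -y edge the worktop is clear for at least 90 mm.
- board: Pale wooden chopping board, dark end strips, 28 mm thick (own x), 200 long (y), 150 high (z), 0.35-0.65 kg, loose, on its long narrow edge on the mat. Origin: centre of that edge's face, 2 mm above the worktop. Its x points to the middle of the mat (within 0.1 rad of the mat's x). It tips over once its top is pushed about 28 mm; pushed below a third of its height it may slide.
- board_centre (a point): Centre of the board's block; 77 mm above the worktop while it stands, 16 mm when it lies flat on the mat.
- board_c1 (a point): Corner of the board at mid thickness: own y = -100 mm, z = 0 (the edge it stands on).
- board_c2 (a point): Corner of the board at mid thickness: own y = +100 mm, z = 0 (the edge it stands on).
- board_c3 (a point): Corner of the board at mid thickness: own y = -100 mm, z = +150 mm (the top edge).
- board_c4 (a point): Corner of the board at mid thickness: own y = +100 mm, z = +150 mm (the top edge).
- timer: Red and white round kitchen timer, 66 mm across at the foot, 60 mm at the dial, 43 mm high, 0.09 to 0.14 kg, loose, standing on the mat where the board has to fall. Origin: centre of its underside; z up. Its dial does not turn here. It slides when pushed below half its height.
- tumbler: Clear glass tumbler of water, 81 mm across, 92 mm high, loose, not to be disturbed. Origin: centre of its underside; z up.
- bottle: Vinegar bottle, clear with a green cap, 60 mm across, 245 mm high, loose, not to be disturbed. Origin: centre of its underside; z up.
Mind the look-alikes: they are no part of the job. What is shaped like the timer but green is not meant.

How it is judged:
On the way, in this order (a step that is already met when the one before it is completed fails the run):
1. the timer is off the mat and upright while the board still stands ((x of timer in the frame of mat above 0.147 m or x of timer in the frame of mat below -0.147 m or y of timer in the frame of mat above 0.157 m or y of timer in the frame of mat below -0.157 m) and angle between timer's own z axis and vertical below 0.15 rad and height (world z) of timer between -0.02 and 0.02 m and angle between board's own z axis and vertical below 0.1 rad), for 0.2 s.
2. the board lies flat on the mat (angle between the x axis of board and the z axis of mat, either way round below 0.06 rad and linear speed of board below 0.02 m/s and x of board_c1 in the frame of mat between -0.116 and 0.116 m and y of board_c1 in the frame of mat between -0.126 and 0.126 m and x of board_c2 in the frame of mat between -0.116 and 0.116 m and y of board_c2 in the frame of mat between -0.126 and 0.126 m and x of board_c3 in the frame of mat between -0.116 and 0.116 m and y of board_c3 in the frame of mat between -0.126 and 0.126 m and x of board_c4 in the frame of mat between -0.116 and 0.116 m and y of board_c4 in the frame of mat between -0.126 and 0.126 m), for 0.2 s.
At the end, for the whole second after the job is handed in: Board flat (0.06 rad) and still, all four corners on the mat (1 mm over is allowed); timer upright and still on the worktop, its centre over 147 mm from the mat centre along the mat's x or over 157 mm along its y; tumbler and bottle upright, within 20 mm of their starts (all of step 2 and (x of timer in the frame of mat above 0.147 m or x of timer in the frame of mat below -0.147 m or y of timer in the frame of mat above 0.157 m or y of timer in the frame of mat below -0.157 m) and angle between each of timer, tumbler, bottle's own z axis and vertical below 0.15 rad and height (world z) of timer between -0.02 and 0.02 m and distance of each of tumbler, bottle from where it was at the start of the episode below 0.02 m and linear speed of timer below 0.02 m/s); the robot touches nothing.
It fails at once if the timer is lifted (height (world z) of timer above 0.025 m).
It fails at once if the timer is knocked over (angle between timer's own z axis and vertical above 0.7 rad).
It fails at once if the board is lifted (both ends of the edge it stands on leave the mat by more than 45 mm) (height (world z) of each of board_c1, board_c2 above 0.045 m).
It fails at once if the tumbler or the bottle is moved or tipped (distance of any of tumbler, bottle from where it was at the start of the episode above 0.02 m or angle between any of tumbler, bottle's own z axis and vertical above 0.3 rad).
It also fails if it takes over 51 s, if anything falls off the work surface, if the arm or the gripper's body presses on something with over 40 N, if the wrist force passes 120 N, or if a joint passes its speed limit or range.

## Working session

There is one attempt and no reset: what is moved stays moved. The work goes in short steps, Python scripts to look and compute and a shell command to move; the robot and the scene stay as the last step left them, time stands still between calls to the robot, and variables do not carry over. Pictures are saved under pics/ and viewed, at most 10 in all, crops included, and the job is handed in when it is done.

```bash
mkdir -p pics; cat > h.py <<'E'
import numpy as np, cv2
from scipy.spatial.transform import Rotation as R
from station import sensors, viewer, ctrl
def cloud(c):
    """world points for each pixel from z_map"""
    h,w=c["z_map"].shape; u,v=np.meshgrid(np.arange(w),np.arange(h))
    return pts(c,u.ravel(),v.ravel(),c["z_map"].ravel()).reshape(h,w,3)
def rays(c,u,v):
    a=(np.asarray(u,float)-c["cx"])/c["fx"]; b=(np.asarray(v,float)-c["cy"])/c["fy"]
    x,y=a.copy(),b.copy()
    for _ in range(20):
        s=1+c["k1"]*(x*x+y*y); x,y=a/s,b/s
    return np.stack([x,-y,-np.ones_like(x)],-1)
def rot(c):
    a=np.array(c["attitude"]); return R.from_quat(a) if a.size==4 else R.from_matrix(a)
def pts(c,u,v,z): return rot(c).apply(rays(c,u,v)*np.asarray(z)[:,None])+c["xyz"]
def plane(c,u,v,h):
    d=rot(c).apply(np.atleast_2d(rays(c,u,v))); o=np.array(c["xyz"])
    return o+d*((h-o[2])/d[:,2])[:,None]
E
python3 - <<'E'
from h import *
for n in("top","side"):
    c=viewer.read_camera(n); cv2.imwrite(f"pics/{n}0.png",c["img"]); np.save(n+"0.npy",c,allow_pickle=True)
    print(n,c["xyz"],c["attitude"],c["fx"],c["k1"])
s=sensors.read_state(); print(s["clock"],s["eef_pos"],R.from_quat(s["eef_rot"]).as_matrix().round(3),s["grip_width"])
E
```

```text
top [0.43087199 0.21228627 1.24412504] [-0.05433412  0.04042588  0.70771621 -0.70324342] 392.3012704818098 -0.03162194104092371
side [ 0.1670847  -0.63240818  0.8079522 ] [ 0.44259785 -0.10665983 -0.19700828  0.86828484] 418.3262364279042 -0.1555431593303405
0.1 [0.17698566 0.52055451 0.24977857] [[-0.947  0.322 -0.   ]
 [ 0.322  0.947 -0.001]
 [ 0.    -0.001 -1.   ]] 0.08542885955650907
```

View pics/top0.png

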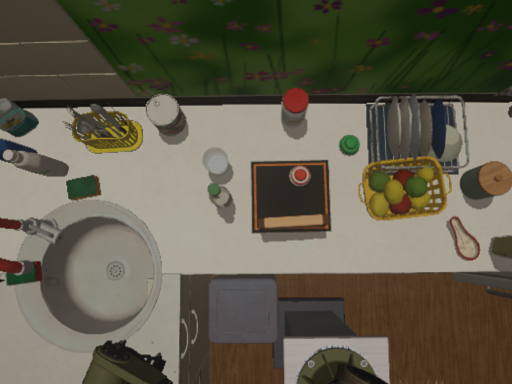

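View pics/side0.png

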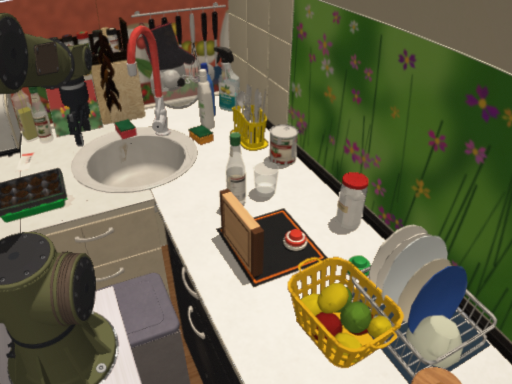

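The top view shows the mat at columns 252–330, rows 160–232. The board's top edge runs along rows 215–228 on the robot side, and the timer is at (300,175). The tumbler is at (216,160), the bottle at (220,195), the green look-alike at (349,145) and the basket right of column 362. The side view agrees: the timer is at (295,238) and the board at (240,235).

```bash
cat > m.py <<'E'
from h import *
def measure(c, verbose=True):
    img=c["img"]; P=cloud(c); hsv=cv2.cvtColor(img,cv2.COLOR_BGR2HSV)
    roi=np.zeros(img.shape[:2],bool); roi[150:245,235:345]=1
    dark=((hsv[...,2]<75)|((hsv[...,0]<16)&(hsv[...,1]>150)&(hsv[...,2]<230)))&roi&(P[...,2]<0.02)
    pl=cv2.morphologyEx(dark.astype(np.uint8),cv2.MORPH_OPEN,np.ones((3,3)))
    v,u=np.nonzero(pl); return P,hsv,roi,u,v
E
python3 - <<'E'
from m import *
c=np.load("top0.npy",allow_pickle=True).item()
P,hsv,roi,u,v=measure(c)
q=plane(c,u,v,0.002)[:,:2]
r=cv2.minAreaRect((q*1000).astype(np.float32)); print("mat rect mm",r, cv2.boxPoints(r).round(0).tolist())
Z=P[...,2]
b=roi&(Z>0.13)&(Z<0.17)&(np.arange(512)[None]>240); vb,ub=np.nonzero(b)
vv=np.array([vb.min(),vb.max(),ub.min(),ub.max()]);print("board px",vv)
qb=plane(c,ub,vb,0.152)[:,:2]; rb=cv2.minAreaRect((qb*1000).astype(np.float32)); print("board top",rb,np.median(Z[b]))
red=((hsv[...,0]<8)|(hsv[...,0]>172))&(hsv[...,1]>120)&(hsv[...,2]>80)
t=roi&(Z>0.015)&(Z<0.06)&(np.arange(384)[:,None]<200); n,l,st,ce=cv2.connectedComponentsWithStats(t.astype(np.uint8));print(st[1:],ce[1:])
vt,ut=np.nonzero(t); pt=P[t]; print("timer",cv2.minEnclosingCircle((pt[:,:2]*1000).astype(np.float32)),pt.max(0))
for nme,(a,bb,cc,d),(z0,z1) in(("tumbler",(145,178,200,232),(.03,.12)),("bottle",(180,212,200,235),(.03,.3)),("green",(130,160,338,360),(.01,.08)),("basket",(150,230,350,455),(.01,.3)),("jar",(80,130,275,315),(.02,.3))):
    s=P[a:bb,cc:d].reshape(-1,3); s=s[(s[:,2]>z0)&(s[:,2]<z1)]; print(nme,s.min(0).round(3),s.max(0).round(3),np.median(s,0).round(3))
w=P[100:240,285:320].reshape(-1,3);print("x of wall/edge",w[w[:,2]<.01][:,0].max())
E
```

```text
mat rect mm ((586.1466064453125, 130.93557739257812), (227.197509765625, 245.28176879882812), 0.6805619597434998) [[471.0, 252.0], [474.0, 7.0], [701.0, 10.0], [698.0, 255.0]]
board px [215 228 258 328]
board top ((495.5272216796875, 133.78939819335938), (28.95079803466797, 196.30633544921875), 3.0914783477783203) 0.15175870231385202
[[343 150   2   2   3]
 [290 166  21  20 300]] [[343.66666667 150.33333333]
 [300.21333333 175.48666667]]
timer ((681.9385375976562, 43.30177307128906), 97.37073516845703) [0.72935861 0.13141558 0.04922728]
tumbler [0.646 0.321 0.032] [0.725 0.401 0.097] [0.692 0.364 0.045]
bottle [0.545 0.314 0.03 ] [0.602 0.37  0.249] [0.565 0.335 0.164]
green [ 0.718 -0.092  0.01 ] [ 0.781 -0.028  0.045] [ 0.744 -0.055  0.029]
basket [ 0.476 -0.385  0.01 ] [ 0.731 -0.058  0.178] [ 0.606 -0.21   0.086]
jar [0.807 0.05  0.02 ] [0.917 0.179 0.159] [0.861 0.123 0.124]
x of wall/edge 0.8925057422597233
```

```bash
python3 -m jog '[[-0.3,[-4,-2,0],-2],[-0.3,[-8.5,-4.4,0],-4],[-0.3,[-13,-6.7,0],-6],[-0.3,[-17.5,-9,0],-8],[-0.3,[-22,-11.3,0],-10],[-0.3,[-26.5,-13.6,0],-12],[-0.3,[-31,-16,0],-14],[-0.3,[-36,-18.5,0],-16],[-0.3,[-41,-21,0],-17.5],[-0.3,[-46,-23.6,0],-18.8],[-0.3,[-51,-26.2,0],-18.8],[-0.3,[-51,-26.2,0],-18.8]]'
python3 - <<'E'
from m import *
c=np.load("top0.npy",allow_pickle=True).item()
P,hsv,roi,u,v=measure(c); Z=P[...,2]
n,l,st,ce=cv2.connectedComponentsWithStats((roi&(Z>0.015)&(Z<0.06)&(np.arange(384)[:,None]<200)).astype(np.uint8))
i=1+st[1:,4].argmax(); m=l==i
pt=P[m]; print("timer cloud",cv2.minEnclosingCircle((pt[:,:2]*1000).astype(np.float32)),np.median(Z[m]))
print("plane .035",plane(c,ce[i:i+1,0],ce[i:i+1,1],0.035))
s=sensors.read_state(); print(s["clock"],s["eef_pos"],R.from_quat(s["eef_rot"]).as_matrix().round(3),s["grip_width"],s["q"])
c=viewer.read_camera("side"); cv2.imwrite("pics/side1.png",cv2.resize(c["img"][100:340,120:440],None,fx=2,fy=2))
E
```

```text
clock: 1.6
eef_pos: [0.577, 0.1057, 0.2492]
eef_rot: [0.002, 1.0, -0.0, -0.001]
ft_force: [-0.2, 0.0, -1.4]
grip_width: 0.0301
finger_force: 0.0
timer cloud ((647.2348022460938, 99.3586654663086), 32.05736541748047) 0.03128241726961223
plane .035 [[0.6455366 0.1006118 0.035    ]]
1.6 [0.57697497 0.10573607 0.24919188] [[-1.     0.003 -0.001]
 [ 0.003  1.    -0.   ]
 [ 0.001 -0.    -1.   ]] 0.03005686322261507 [ 1.18928369e-01  3.83267971e-01  1.41234668e+00 -3.08202352e-04
  1.34733704e+00 -1.44835580e+00]
```

View pics/side1.png

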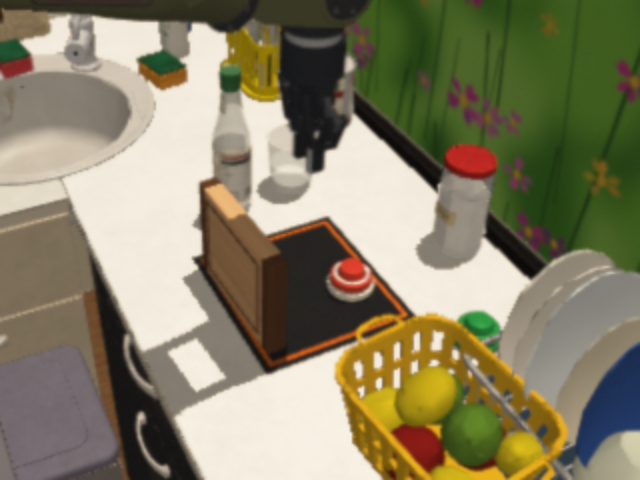

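The gripper hangs over the board and mat at (315,140). Board (240,270) and timer (350,278) are undisturbed. Descending between them.

```bash
python3 -m jog '[[-0.3,[0,-0.3,3],0],[-0.3,[0,-0.6,6],0],[-0.3,[0,-0.6,9],0],[-0.3,[0,-0.6,12],0],[-0.3,[0,-0.6,15],0],[-0.3,[0,-0.6,17],0],[-0.3,[0,-0.6,19],0],[-0.3,[0,-0.6,20.5],0],[-0.3,[0,-0.6,21.3],0],[-0.3,[0,-0.6,21.9],0],[-0.3,[0,-0.6,21.9],0]]'
python3 - <<'E'
from m import *
c=viewer.read_camera("side"); cv2.imwrite("pics/side2.png",cv2.resize(c["img"][160:300,200:360],None,fx=4,fy=4))
E
```

```text
clock: 3.02
eef_pos: [0.5756, 0.1024, 0.0313]
eef_rot: [-0.0, 1.0, -0.0, -0.0]
ft_force: [0.5, 0.1, -0.0]
grip_width: 0.0298
finger_force: 0.0
```

View pics/side2.png

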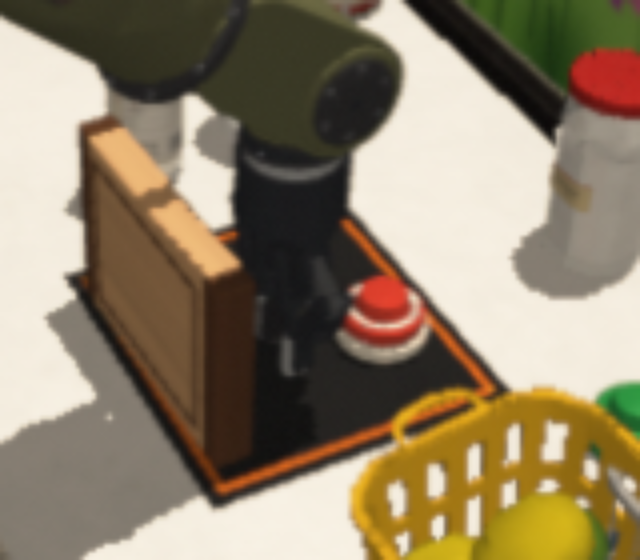

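The fingers stand behind the timer at (290,350), clear of board and timer (380,320). Pushing slowly toward +x.

```bash
python3 -m jog '[[-0.3,[-1,-0.1,0],0],[-0.3,[-1.7,-0.2,0],0],[-0.3,[-2.2,-0.2,0],0],[-0.3,[-2.7,-0.2,0],0],[-0.3,[-3.2,-0.2,0],0],[-0.3,[-3.8,-0.2,0],0],[-0.3,[-4.4,-0.2,0],0],[-0.3,[-5,-0.2,0],0],[-0.3,[-5.6,-0.2,0],0],[-0.3,[-6.2,-0.2,0],0],[-0.3,[-6.8,-0.2,0],0],[-0.3,[-6.8,-0.2,0],0]]'
cat > t.py <<'E'
from m import *
def timer(c):
    P=cloud(c); Z=P[...,2]; hsv=cv2.cvtColor(c["img"],cv2.COLOR_BGR2HSV)
    red=((hsv[...,0]<8)|(hsv[...,0]>172))&(hsv[...,1]>120)&(hsv[...,2]>60)&(Z<.06)&(Z>.01)&(P[...,0]>.55)&(P[...,0]<.85)&(P[...,1]>0)&(P[...,1]<.25)
    return red.sum(),P[red].mean(0).round(3),P[red].max(0).round(3),P[red].min(0).round(3)
for n in("top","side"):
    c=viewer.read_camera(n); print(n,*timer(c))
    np.save(n+"1.npy",c,allow_pickle=True)
E
python3 t.py
```

```text
clock: 4.58
eef_pos: [0.6439, 0.1005, 0.0312]
eef_rot: [-0.0, 1.0, 0.0, 0.0]
ft_force: [-0.8, 0.3, 0.3]
grip_width: 0.03
finger_force: 0.0t.py:5: RuntimeWarning: Mean of empty slice.
  return red.sum(),P[red].mean(0).round(3),P[red].max(0).round(3),P[red].min(0).round(3)
  ret = um.true_divide(
Traceback (most recent call last):
  File "t.py", line 7, in <module>
    c=viewer.read_camera(n); print(n,*timer(c))
                                      ~~~~~^^^
  File "t.py", line 5, in timer
    return red.sum(),P[red].mean(0).round(3),P[red].max(0).round(3),P[red].min(0).round(3)
                                             ~~~~~~~~~~^^^
ValueError: zero-size array to reduction operation maximum which has no identity
```

Top view is occluded by the arm, so I use the side camera.

```bash
sed -i 's/("top","side")/("side",)/' t.py; python3 t.py; python3 -c "
import numpy as np,cv2
c=np.load('side1.npy',allow_pickle=True).item(); cv2.imwrite('pics/side3.png',cv2.resize(c['img'][160:300,200:360],None,fx=4,fy=4))"
```

```text
side 85 [0.678 0.076 0.028] [0.703 0.091 0.043] [0.649 0.068 0.017]
```

View pics/side3.png

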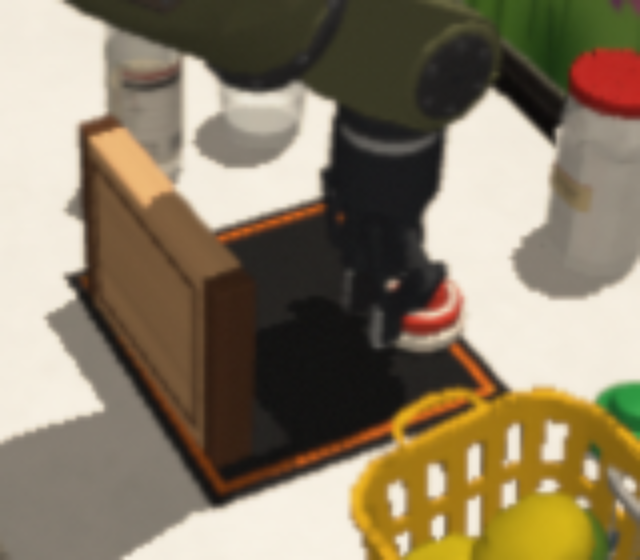

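The timer at (430,315) is upright in the cradle and moving along with the fingers. Continuing over the mat edge.

```bash
python3 -m jog '[[-0.3,[-0.6,0,0],0],[-0.3,[-1.2,0,0],0],[-0.3,[-1.8,0,0],0],[-0.3,[-2.4,0,0],0],[-0.3,[-3,0,0],0],[-0.3,[-3.6,0,0],0],[-0.3,[-4.2,0,0],0],[-0.3,[-4.8,0,0],0],[-0.3,[-5.4,0,0],0],[-0.3,[-6,0,0],0],[-0.3,[-6.5,0,0],0],[-0.3,[-6.7,0,0],0]]'
python3 -m jog '[[-0.3,[0,0,0],0],[-0.3,[0.7,0,0],0],[-0.3,[1.5,0,0],0],[-0.3,[3,0,0],0],[-0.3,[5,0,0],0],[-0.3,[6,0,-3],0],[-0.3,[6.5,0,-7],0],[-0.3,[6.5,0,-11],0],[-0.3,[7,0,-16],0],[-0.3,[9,0,-21],0],[-0.3,[12,0,-22],0],[-0.3,[15,0,-22],0]]'
python3 t.py;  python3 -c "
import numpy as np,cv2
c=np.load('side1.npy',allow_pickle=True).item(); cv2.imwrite('pics/side4.png',cv2.resize(c['img'][160:300,200:360],None,fx=4,fy=4))"
```

```text
clock: 6.18
eef_pos: [0.7108, 0.1005, 0.0312]
eef_rot: [-0.0, 1.0, 0.0, -0.0]
ft_force: [-0.6, 0.4, 0.4]
grip_width: 0.0299
finger_force: 0.5
clock: 7.68
eef_pos: [0.5593, 0.1005, 0.2525]
eef_rot: [-0.0, 1.0, 0.0, 0.001]
ft_force: [-0.1, -1.3, -0.3]
grip_width: 0.0301
finger_force: 0.0
side 195 [0.74  0.088 0.031] [0.774 0.115 0.043] [0.717 0.066 0.015]
```

View pics/side4.png

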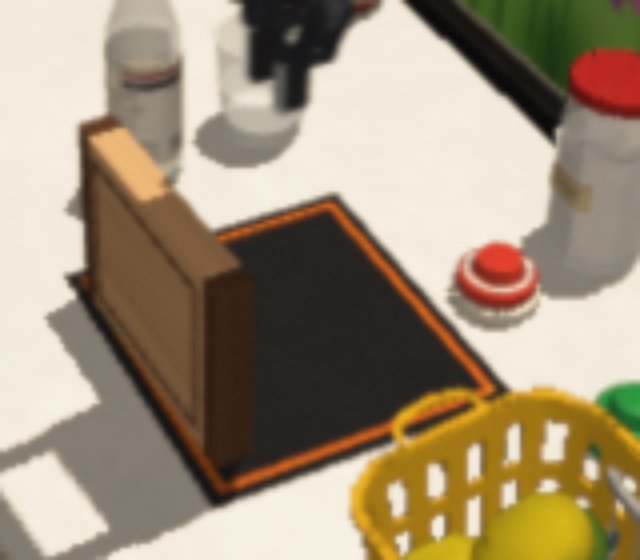

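The timer at (497,280) is upright on the white worktop with a clear gap to the mat, and the board is still standing. Next I go behind the board.

```bash
python3 -m jog '[[0.5,[3,1,0],-1],[0.5,[6,2,0],-2],[0.5,[9,3,0],-3],[0.5,[12,3.3,0],-3],[0.5,[14,3.3,0],-3],[0.5,[14,3.3,2],-3],[0.5,[14,3.3,5],-3],[0.5,[14,3.3,8],-3],[0.5,[14,3.3,10.5],-3],[0.5,[14,3.3,12],-3],[0.5,[14,3.3,12.2],-3],[0.5,[14,3.3,12.2],-3]]'
python3 - <<'E'
from m import *
c=viewer.read_camera("side"); cv2.imwrite("pics/side5.png",cv2.resize(c["img"][140:300,180:380],None,fx=3,fy=3))
s=sensors.read_state(); print(R.from_quat(s["eef_rot"]).as_matrix().round(3))
E
```

```text
clock: 9.22
eef_pos: [0.4208, 0.1335, 0.13]
eef_rot: [-0.026, 1.0, 0.0, 0.001]
ft_force: [-0.5, 0.1, 0.3]
grip_width: 0.0642
finger_force: 0.0
[[-0.999 -0.053  0.001]
 [-0.053  0.999  0.   ]
 [-0.001  0.    -1.   ]]
```

View pics/side5.png

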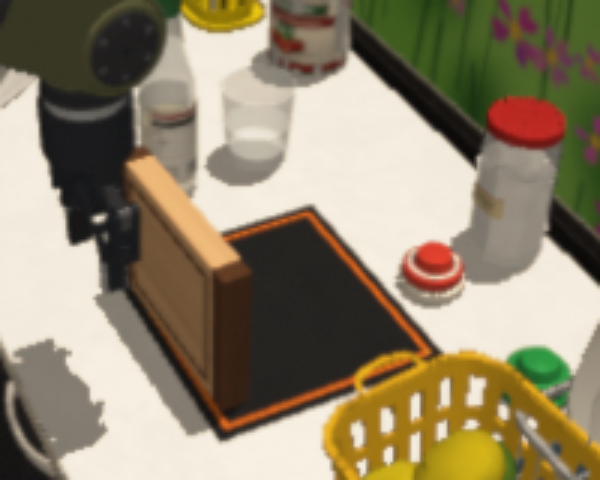

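Both fingers stand behind the board's upper half (110,240). Pushing slowly along the board's normal.

```bash
python3 -m jog '[[0.5,[-2,0,0],0],[0.5,[-4,0,0],0],[0.5,[-4.6,0,0],0],[0.5,[-5.1,0,0],0],[0.5,[-5.5,0,0],0],[0.5,[-5.9,0,0],0],[0.5,[-6.3,0,0],0],[0.5,[-6.7,0,0],0],[0.5,[-7.0,0,0],0],[0.5,[-7.3,0,0],0],[0.5,[-7.3,0,0],0],[0.5,[-7.3,0,0],0]]'
cat > b.py <<'E'
from m import *
c=viewer.read_camera("side"); P=cloud(c); s=P[140:300,180:330].reshape(-1,3)
s=s[(s[:,0]>.46)&(s[:,0]<.72)&(s[:,1]>.02)&(s[:,1]<.25)&(s[:,2]>.01)&(s[:,2]<.1)]
print(s[:,2].max(),np.median(s,0),s.min(0),s.max(0))
E
python3 b.py
```

```text
clock: 10.78
eef_pos: [0.4934, 0.1372, 0.1292]
eef_rot: [-0.026, 1.0, -0.0, -0.0]
ft_force: [-0.3, -0.5, -0.8]
grip_width: 0.0639
finger_force: 0.0
0.09998678212399348 [0.50216228 0.09733557 0.0536418 ] [0.48432762 0.02994056 0.01011222] [0.71974544 0.23149112 0.09998678]
```

```bash
python3 -m jog '[[0.5,[-0.3,0,0],0],[0.5,[-0.6,0,0],0],[0.5,[-0.9,0,0],0],[0.5,[-1.2,0,0],0],[0.5,[-1.4,0,0],0],[0.5,[-1.4,0,0],0],[0.5,[-1.4,0,0],0],[0.5,[-1.4,0,0],0]]'
python3 - <<'E'
from m import *
c=viewer.read_camera("side"); cv2.imwrite("pics/side6.png",cv2.resize(c["img"][140:300,180:380],None,fx=3,fy=3))
E
```

```text
clock: 11.82
eef_pos: [0.5074, 0.138, 0.1293]
eef_rot: [-0.026, 1.0, -0.0, -0.0]
ft_force: [0.3, -0.5, 0.1]
grip_width: 0.064
finger_force: 0.0
```

View pics/side6.png

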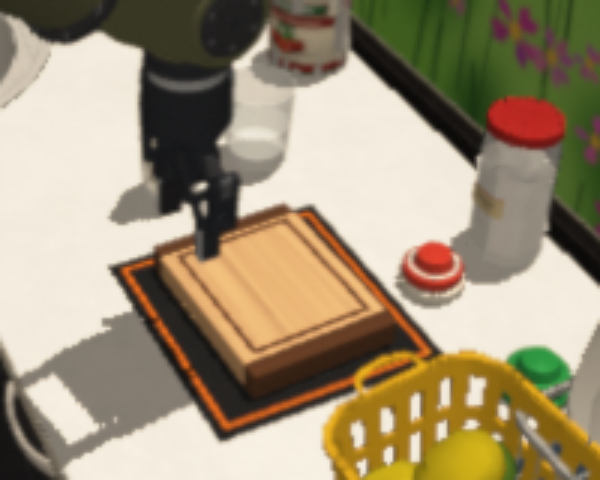

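The board has fallen and lies on the mat around (270,300), with the timer at (433,270) untouched. I'll pull the arm back and check the fit from above.

```bash
python3 -m jog '[[0.5,[1,0,-1],0],[0.5,[3,0,-4],0],[0.5,[6,0,-8],0],[0.5,[10,0,-11],0],[0.5,[14,0,-12],0],[0.5,[17,0,-12],0],[0.5,[18,0,-12],0],[0.5,[18,0,-12],0]]'
python3 - <<'E'
from m import *
c=viewer.read_camera("top"); P,hsv,roi,u,v=measure(c); Z=P[...,2]
cv2.imwrite("pics/top2.png",cv2.resize(c["img"][130:250,190:370],None,fx=4,fy=4))
b=(roi&(Z>.022)&(Z<.045)&(P[...,0]<.705)).astype(np.uint8); b=cv2.morphologyEx(b,cv2.MORPH_OPEN,np.ones((3,3)))
vb,ub=np.nonzero(b); q=plane(c,ub,vb,.03)[:,:2]
r=cv2.minAreaRect((q*1000).astype(np.float32)); print("board",r)
a=np.radians(.68); M=np.array([[np.cos(a),np.sin(a)],[-np.sin(a),np.cos(a)]])
print("corners in mat",((cv2.boxPoints(r)-[586.1,130.9])@M.T).round(0).tolist())
p=P[b>0]; A=np.c_[p[:,:2],np.ones(len(p))]; print("tilt",np.linalg.lstsq(A,p[:,2],rcond=None)[0])
for n,c in(("tum",(145,178,200,232,.03,.12)),("bot",(180,212,200,235,.03,.3)),("timer",(130,172,285,320,.012,.06))):
    s=P[c[0]:c[1],c[2]:c[3]].reshape(-1,3); s=s[(s[:,2]>c[4])&(s[:,2]<c[5])]; print(n,s.min(0).round(3),s.max(0).round(3),np.median(s,0).round(3))
print(sensors.read_state()["ft_force"],sensors.read_state()["eef_pos"])
E
```

```text
clock: 12.88
eef_pos: [0.3277, 0.1285, 0.2497]
eef_rot: [-0.026, 1.0, 0.0, 0.001]
ft_force: [-0.5, 0.5, -0.5]
grip_width: 0.064
finger_force: 0.0
board ((588.0139770507812, 138.85220336914062), (149.77880859375, 196.6500244140625), 3.1471686363220215)
corners in mat [[-77.0, 103.0], [-69.0, -94.0], [81.0, -87.0], [73.0, 109.0]]
tilt [ 0.00021783 -0.00045539  0.02986069]
tum [0.646 0.321 0.032] [0.726 0.4   0.095] [0.692 0.364 0.046]
bot [0.545 0.314 0.03 ] [0.602 0.371 0.25 ] [0.565 0.335 0.164]
timer [0.66  0.047 0.012] [0.773 0.147 0.046] [0.734 0.1   0.029]
[ 0.77425675 -0.82136043 -0.5679754 ] [0.32812409 0.12856415 0.24953879]
```

View pics/top2.png

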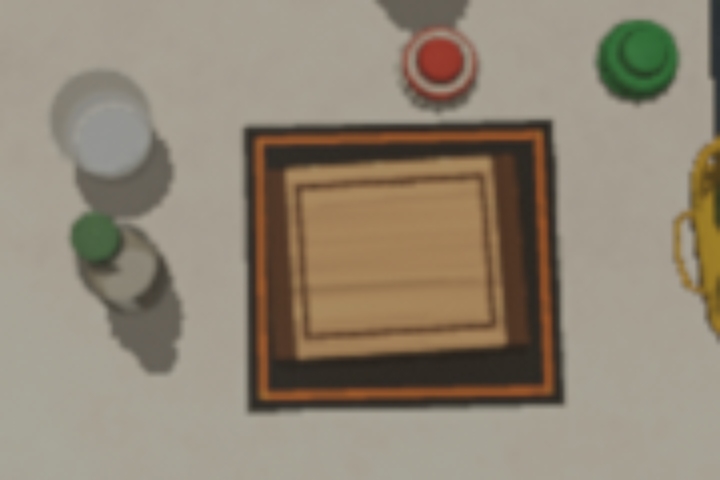

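The top view shows the board (400,260) well inside the orange line and the timer (440,65) beyond the far edge. Tumbler and bottle have not moved. One quick check of the timer's margin before handing in.

```bash
python3 - <<'E'
from m import *
c=viewer.read_camera("top"); hsv=cv2.cvtColor(c["img"],cv2.COLOR_BGR2HSV); g=c["img"].astype(int)
red=(g[...,2]>g[...,1]+50)&(g[...,2]>g[...,0]+50); red[:136]=0;red[160:]=0;red[:,:285]=0;red[:,320:]=0
v,u=np.nonzero(red); print(len(u),u.min(),u.max(),v.min(),v.max())
for h in(.03,.043):
    q=plane(c,np.array([(u.min()+u.max())/2]),np.array([(v.min()+v.max())/2]),h)[0]; print(h,q, "need x >",.5861+.147+.007*(q[1]-.131)*-1)
c0=np.load("top0.npy",allow_pickle=True).item(); P,hh,roi,uu,vv=measure(c0); q=plane(c0,uu,vv,.002); k=abs(q[:,1]-.1)<.02; print("mat x edges at y=.1",q[k,0].min(),q[k,0].max())
E
```

```text
113 291 305 140 154
0.03 [0.73808842 0.10530108 0.03      ] need x > 0.7332798924185768
0.043 [0.73479896 0.10644661 0.043     ] need x > 0.733271873761462
mat x edges at y=.1 0.47392417784335017 0.699012202505676
```

The timer has not moved since the board stood, so step 1 and the final check use the same threshold and nudging it further would gain nothing. Handing in.

```bash
python3 -c "
from station import ctrl; print(ctrl.close_job())"
```

```text
the job is handed in; nothing more can be done
None
```

The job is handed in with no verdict returned: the board lies flat inside the mat edges, the tumbler and bottle did not move, and the timer stands upright off the mat, but its margin is unsure (centre measured at x 0.735–0.746 m against about 0.733 m needed).

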